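Lock the filter cover of the bench dust extractor

TASK

The filter cover on the bench dust extractor stands proud of the case because both of its quarter-turn fasteners are undone. Set your fingertips in the slot of each black fastener in turn and turn it a quarter turn clockwise, right to its stop, so that both are locked, slots pointing at the cover's front edge, and the cover is pulled down flush. Nothing is to be picked up: leave the fittings and the oil bottle standing where they are.

Things in the scene. Friction and masses are not known exactly. Their poses are not given: they have to be found in the camera images.
- extractor_top (a point): centre of the top rim of the dust extractor's case, 130 mm above the bench: grey-green steel box, 270 (x) by 340 (y) mm, fixed to the bench. x points to its back, y to its left, z up; turned up to 0.35 rad about z. Its front (-x) faces the robot. The fasteners' axes stand at x = -83, y = 90 (left) and -90 mm (right). A funnel sticks out of its left side, near the back
- fastener_left (a joint): angle of the left fastener, rad: 0 = undone, slot parallel to the cover's front edge; grows clockwise seen from above; 1.571 = locked, hard stop, slot pointing at the front edge. Starts between 0 and 0.35 and stays where it is left. Takes about 0.06 N m, but up to about 0.2 N m between 0.7 and 1.3 rad, while the cam draws the cover down
- fastener_left_slot (a point): left fastener (+y side of the case): centre of its slot's floor, on the turning axis; turns with it: y along the slot, z up. Black dial, 80 mm across, 24 mm high, cut across from rim to rim by a straight slot 30 mm wide, 16 mm deep, with yellow floor and open ends. Floor 152 mm above the bench, 146 mm once the cover is down. Around it a white ring with red (undone) and green (locked) marks for the slot's ends
- fastener_right (a joint): angle of the right fastener, rad: 0 = undone, slot parallel to the cover's front edge; grows clockwise seen from above; 1.571 = locked, hard stop, slot pointing at the front edge. Starts between 0 and 0.35 and stays where it is left. Takes about 0.06 N m, but up to about 0.2 N m between 0.7 and 1.3 rad, while the cam draws the cover down
- fastener_right_slot (a point): right fastener (-y side of the case): centre of its slot's floor, on the turning axis; turns with it: y along the slot, z up. Black dial, 80 mm across, 24 mm high, cut across from rim to rim by a straight slot 30 mm wide, 16 mm deep, with yellow floor and open ends. Floor 152 mm above the bench, 146 mm once the cover is down. Around it a white ring with red (undone) and green (locked) marks for the slot's ends
- cover (a joint): angle of the aluminium cover (262 by 332 by 6 mm, carrying both fasteners) about the hinge along its back edge, rad: 0 = flush. With both fasteners undone its springy seal holds it at about 0.028, front edge 7 mm high, and it springs back if only pressed (7 N at the fasteners presses it flush). Either fastener, turned fully, draws it down
- fitting_a: loose turned aluminium pipe fitting standing upright on the bench, 34 mm in diameter, 46 mm tall, 0.09 kg, grooved; origin at the centre of its underside. Not part of the job
- fitting_b: loose turned aluminium pipe fitting standing upright on the bench, 34 mm in diameter, 46 mm tall, 0.09 kg, grooved; origin at the centre of its underside. Not part of the job
- oil_bottle: loose white plastic oil bottle with a red cap standing upright on the bench, 54 mm in diameter, 150 mm tall, 0.22 kg; origin at the centre of its underside. Not part of the job

How it is judged:
On the way, in this order (a step that is already met when the one before it is completed fails the run):
1. one fastener is turned to its stop and has drawn the cover down (value of joint any of fastener_left, fastener_right above 1.4 rad and value of joint cover below 0.01 rad), for 0.2 s.
2. both fasteners are locked (value of joint each of fastener_left, fastener_right above 1.4 rad and value of joint cover below 0.01 rad), for 0.2 s.
At the end, for the whole second after the job is handed in: both fasteners stand within about 10 degrees of their locked stop (angle above 1.40 rad) and the cover stays down by itself, its angle below 0.010 rad (front edge less than 2.6 mm high) (all of step 2); the robot touches nothing.
It fails at once if fitting_a is lifted, pushed away by more than 25 mm or tipped (distance of fitting_a from where it was at the start of the episode above 0.025 m or angle between fitting_a's own z axis and vertical above 0.35 rad).
It fails at once if fitting_b is lifted, pushed away by more than 25 mm or tipped (distance of fitting_b from where it was at the start of the episode above 0.025 m or angle between fitting_b's own z axis and vertical above 0.35 rad).
It fails at once if oil_bottle is lifted, pushed away by more than 25 mm or tipped (distance of oil_bottle from where it was at the start of the episode above 0.025 m or angle between oil_bottle's own z axis and vertical above 0.35 rad).
It also fails if it takes over 54 s, if anything falls off the work surface, if the arm or the gripper's body presses on something with over 40 N, if the wrist force passes 120 N, or if a joint passes its speed limit or range.

ROBOT

A 6-joint arm with a two-finger parallel gripper is mounted at the origin on the work surface. World frame = base frame: x ahead of the robot, y to its left, z up, the work surface at z = 0. Lengths are in m, angles in rad, forces in N, time in s.
With the tool pointing down it reaches from about 0.35 to 0.975 m from the base axis. Payload 4.9 kg.
Tool frame: the origin (TCP) lies on the centre line of the jaws, within the pads' length; the fingertips stand 17 mm ahead of it and the grasp point (between the pads) lies 2 mm behind it; z points along the fingers, y is the direction in which the jaws open and shut (so a half turn about z gives the same grasp; the last joint's range is limited). The gripper opens to 85 mm and grips with 20 to 120 N. Pads are 22 mm wide; open, the fingers measure 114 mm over their backs; the gripper's body (76 mm by 85 mm) begins 54 mm behind the grasp point. The pads swing forward as they close: fully open they stand 13 mm farther back than shut.
Start: joints at [1.101, 0.053, 1.613, -0, 1.476, -0.119], TCP at [0.215, 0.587, 0.248] pointing down, gripper open.
Joint ranges: [-3.01, 3.01], [-1.01, 2.22], [0.06, 2.58], [-1.02, 4.17], [0.09, 2.62], [-3.14, 3.14]. Speed limits (rad/s): [2.57, 2.57, 3.14, 3.14, 3.14, 3.14].

INTERFACE

Orientations are given as a unit quaternion [w, x, y, z].
In Python, from workcell import bot gives the robot as it stands.
- The arm moves only by the shell command python3 -m handwheel 'ROWS' [FORCE]. ROWS is a JSON object of lists of equal length, an entry for each row: "grip": the opening, from 0 (shut) to 1 (fully open); "travel": the shift along the tool's x, y, z in mm, a list of three; "roll": the turn about the tool's z in degrees. A call has 1 to 20 rows; each row is the pose to reach, as a shift and turn from the pose measured when the call began, along the tool's axes at that moment; what a row does not reach only later rows make up. A row lasts 1/10 s, in which the tool goes at most 50 mm and 8.59 degrees, less where a joint would pass 70% of its speed; a pose out of reach is approached as far as the arm can. A call with a gripper value outside its range is refused whole. The fingers move at their own pace and stop on an object; FORCE is the grip in N (left out, the last holds). Time passes only in rows, so rows that repeat a pose let the fingers close. It gives the time, the measured TCP pose, the force and the opening at its end, in the units of the state.
- bot.read_state(): the state, without advancing time (a new reading comes with each control period).
- bot.camera(name): name is "side" or "top"; returns a dict with "frame" (480x640x3 uint8, blue, green, red), "camera_matrix" (3x3 intrinsics, pixels), "dist_coeffs" ([k1, k2, p1, p2, k3] as OpenCV has them; the pictures are not rectified), "R" (3x3) and "t" (3): a world point X has camera coordinates R X + t. Camera axes: x right, y down, z forward; pixel columns grow to the right and rows downward; lengths in m; the calibration is good to about 2 mm. A picture is of the moment at which its call begins. There is no depth.
- bot.job_done(): hands the job in, once; it reports no verdict.
Trained networks look in a picture, given as the dict that the camera call returned (one of the last four; its "shot" number tells which), for a name from the list of things; names that differ only in an ending like _2 or _b are one class to them, and where a whole thing is asked for, a point or a joint stands for the part that bears it (a point fixed in the world has none). Each returns a list of dicts, best first, with "conf" (0 to 1); they miss things now and then, are a little off and sometimes report something else, mostly with a low value. They report only what shows in the picture. A call takes as long as a camera call.
- bot.masks_of(label, picture): "region" (480x640 bool, what is visible of it) and "box" ([centre column, centre row, width, height] in pixels, round what is visible of it).
The state is a dict: "t": time; "qpos": joint angles; "qvel": joint speeds; "effort": joint torques, N m; "position": TCP position; "tool_rot": TCP orientation; "force": force on the tool from outside, world axes, zero at the start; "torque": the same for the moment, N m; "finger_gap": opening from 0.0 (shut) to 1.0 (fully open).
Only numpy, scipy, OpenCV 4.12 (cv2) and the standard library are available. Lean on these libraries where they do the work, as an engineer would, in place of code of your own. Each camera call takes 0.05 s, during which the arm holds its last target.

## Working session

There is one attempt and no reset: what is moved stays moved. The work goes in short steps, Python scripts to look and compute and a shell command to move; the robot and the scene stay as the last step left them, time stands still between calls to the robot, and variables do not carry over. Pictures are saved under pics/ and viewed, and the job is handed in when it is done.

```bash
mkdir -p pics; ls
python3 - <<'E'
from workcell import bot
import cv2,pickle
s=bot.read_state();print({k:(v if not hasattr(v,'round') else v) for k,v in s.items()})
for n in("side","top"):
    p=bot.camera(n);cv2.imwrite(f"pics/{n}0.png",p["frame"]);
    pickle.dump(p,open(f"{n}0.pkl","wb"))
    print(n,p["R"],p["t"],p["camera_matrix"],p["dist_coeffs"])
    for l in("fastener_left_slot","fastener_left","cover","fitting_a","oil_bottle"):
        for m in bot.masks_of(l,p)[:3]:print(l,m["conf"],m["box"],m["region"].sum())
E
```

```text
pics
{'t': 0.0, 'qpos': array([ 1.10097753e+00,  5.33306270e-02,  1.61429718e+00, -3.15325453e-05,
        1.47597490e+00, -1.19000304e-01]), 'qvel': array([ 0.00073067,  0.00210132, -0.00078549,  0.00032128, -0.00151152,
       -0.00014317]), 'effort': array([ 1.45741476e-03, -3.93678761e+01, -3.70178175e+01, -2.64452234e-05,
        6.89784836e-03,  2.08265000e-06]), 'position': array([0.21453278, 0.58640486, 0.24707734]), 'tool_rot': array([-2.76614110e-04,  1.74509548e-01,  9.84654969e-01, -9.66335793e-04]), 'force': array([ 0.22675954, -0.1738631 ,  0.0289469 ]), 'torque': array([ 0.01315079, -0.04555878,  0.00226753]), 'finger_gap': 1.0021015321823912}
side [[ 0.72306568 -0.69045434 -0.02118554]
 [-0.38196495 -0.37407564 -0.84508591]
 [ 0.57556824  0.61914475 -0.53421061]] [-0.44220958  0.36024722  0.59204124] [[447.47144096   0.         328.59652789]
 [  0.         447.47144096 239.69255908]
 [  0.           0.           1.        ]] [-0.01094965  0.          0.          0.          0.        ]
fastener_left_slot 0.97 [328.9, 261.5, 45.9, 33.6] 1276
fastener_left_slot 0.36 [54
[... 253 characters left out ...]
7.1, 24.3] 364
oil_bottle 0.72 [320.3, 347.4, 31.8, 85.4] 2077
top [[ 0.01095656 -0.9998326   0.01465353]
 [-0.99201548 -0.01270985 -0.1254741 ]
 [ 0.12563933 -0.01316176 -0.99198867]] [0.00833456 0.63728169 0.86895278] [[471.31573612   0.         316.55483761]
 [  0.         471.31573612 239.07580848]
 [  0.           0.           1.        ]] [-0.07919236  0.          0.          0.          0.        ]
fastener_left_slot 0.84 [364.1, 279.9, 46.3, 50.2] 1821
fastener_left 0.98 [362.0, 280.5, 48.4, 47.4] 1846
cover 0.81 [403.9, 225.5, 220.1, 187.2] 28347
fitting_a 0.88 [526.9, 213.0, 27.3, 23.0] 376
fitting_a 0.71 [261.5, 306.0, 16.4, 21.7] 272
oil_bottle 0.97 [397.9, 332.5, 32.9, 30.3] 914
```

View pics/side0.png

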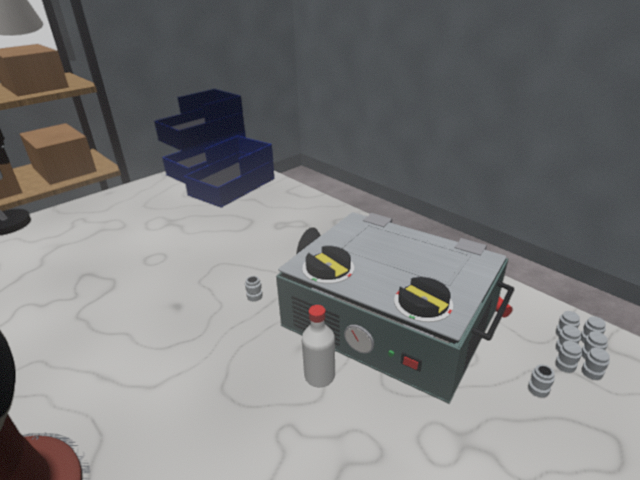

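View pics/top0.png

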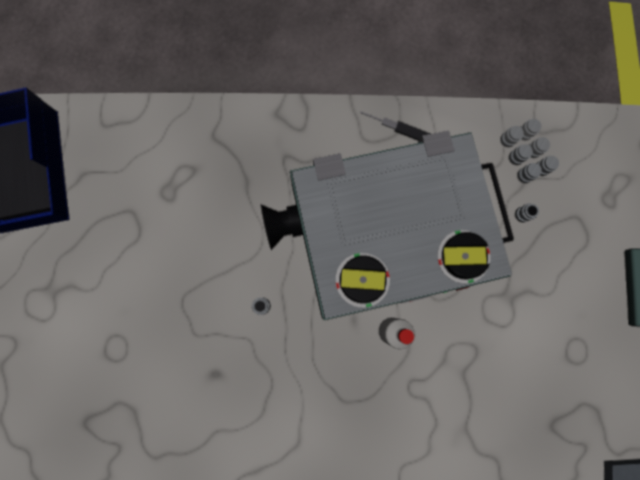

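Run:
```python
import cv2,pickle,numpy as np
a=pickle.load(open("side0.pkl","rb"))["frame"];b=pickle.load(open("top0.pkl","rb"))["frame"]
c1=cv2.resize(a[235:325,290:460],None,fx=4,fy=4,interpolation=cv2.INTER_CUBIC)
c2=cv2.resize(b[225:312,330:500],None,fx=4,fy=4,interpolation=cv2.INTER_CUBIC)
h=min(c1.shape[0],300)
cv2.imwrite("pics/crop_side.png",c1);cv2.imwrite("pics/crop_top.png",c2)
```

```text
(no output)
```

View pics/crop_side.png

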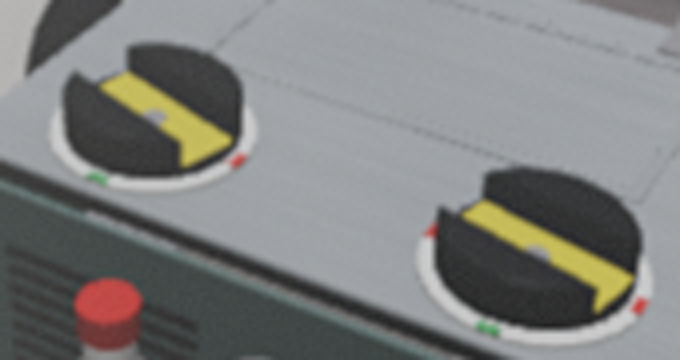

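View pics/crop_top.png

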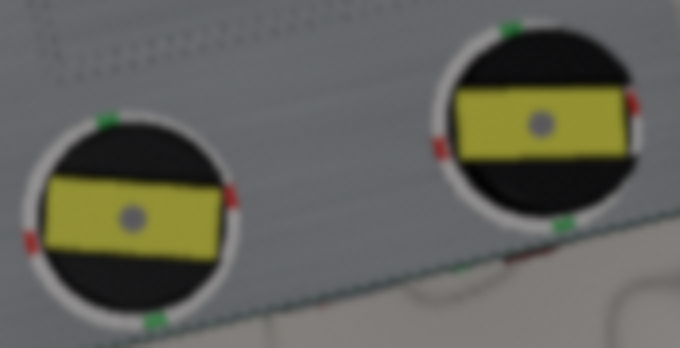

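```bash
cat > h.py <<'E'
import cv2,numpy as np
def norm(p,uv): return cv2.undistortPoints(np.array(uv,float).reshape(-1,1,2),p["camera_matrix"],np.array(p["dist_coeffs"])).reshape(-1,2)
def P(p): return np.hstack([p["R"],np.reshape(p["t"],(3,1))])
def tri(p1,u1,p2,u2):
    X=cv2.triangulatePoints(P(p1),P(p2),norm(p1,u1).T,norm(p2,u2).T);return (X[:3]/X[3]).T
def plane(p,uv,z):
    n=norm(p,uv);d=np.c_[n,np.ones(len(n))]@p["R"];c=-p["R"].T@np.ravel(p["t"])
    return c+d*((z-c[2])/d[:,2])[:,None]
E
python3 - <<'E'
import pickle,numpy as np,cv2
from h import *
s=pickle.load(open("side0.pkl","rb"));t=pickle.load(open("top0.pkl","rb"))
f=lambda a,o:(np.array(a)+.5)/4-.5+o
st=f([(132,218),(541,124)],[330,225]);ss=f([(153,118),(538,254)],[290,235])
print("tri",tri(t,st,s,ss)); pl=plane(t,st,.152);print("plane",pl, np.linalg.norm(pl[0]-pl[1]))
print("side plane",plane(s,ss,.152))
hsv=cv2.cvtColor(t["frame"],cv2.COLOR_BGR2HSV)
m=cv2.inRange(hsv,(22,120,70),(38,255,255));
n,l,st_,c=cv2.connectedComponentsWithStats(m)
ang={}
for i in range(1,n):
    if 500<st_[i,4]<1500:
        cc,_=cv2.findContours((l==i).astype('uint8'),cv2.RETR_EXTERNAL,cv2.CHAIN_APPROX_NONE)
        w=plane(t,cc[0].reshape(-1,2),.152)[:,:2]
        r=cv2.minAreaRect((w*1000).astype('float32'));print(c[i],st_[i],r)
        ys,xs=np.nonzero(l==i);w=plane(t,np.c_[xs,ys],.152)[:,:2];ev,V=np.linalg.eigh(np.cov(w.T));print(w.mean(0),"slot dir deg",np.degrees(np.arctan2(V[1,1],V[0,1]))%180)
# red marks / top of ring : base line of fasteners gives case yaw
d=pl[0]-pl[1];print("case y dir deg",np.degrees(np.arctan2(d[1],d[0])))
# obstacles
for n_,uv,z in(("capTop",(406,337),.15),("fitA",(533,211),.046),("fitB",(264,305.5),.046)):print(n_,plane(t,[uv],z))
E
```

```text
tri [[ 0.55632156 -0.06070789  0.15039707]
 [ 0.59853577 -0.23666336  0.15053584]]
plane [[ 0.55629979 -0.06056551  0.152     ]
 [ 0.5977864  -0.2355816   0.152     ]] 0.17986597912354357
side plane [[ 0.55474115 -0.0623345   0.152     ]
 [ 0.59784051 -0.23798281  0.152     ]]
[464.50911641 255.34502104] [443 247  44  18 713] ((598.0134887695312, -235.31893920898438), (29.098318099975586, 74.73771667480469), 0.6684337854385376)
[ 0.59826954 -0.23501642] slot dir deg 91.56879804953276
[362.5795756  279.15251989] [341 269  45  21 754] ((556.2673950195312, -60.85206985473633), (74.07865905761719, 30.547014236450195), 86.6825942993164)
[ 0.5562591  -0.06050851] slot dir deg 86.5615990194028
case y dir deg 103.33551547170156
capTop [[ 0.46078159 -0.13337604  0.15      ]]
fitA [[ 0.69788436 -0.41180654  0.046     ]]
fitB [[0.50897275 0.11362836 0.046     ]]
```

```bash
cat >> h.py <<'E'
from scipy.spatial.transform import Rotation as Ro
def go(s,xyz,yang):
    q=s["tool_rot"];R=Ro.from_quat([q[1],q[2],q[3],q[0]]).as_matrix()
    d=R.T@(np.array(xyz)-s["position"])*1000
    a=np.degrees(np.arctan2(R[1,1],R[0,1]))
    print("t",round(s["t"],2),"pos",s["position"].round(4),"yang",a.round(2),"tilt",np.degrees(np.arccos(-R[2,2])).round(2),"travel",d.round(1),"roll",round((a-yang+90)%180-90,2),"F",s["force"].round(1),"T",s["torque"].round(2),"q6",s["qpos"][5].round(2),"gap",round(s["finger_gap"],3))
E
python3 - <<'E'
from h import *;from workcell import bot
go(bot.read_state(),[.5563,-.0608,.215],86.6)
E
```

```text
t 0.6 pos [0.2148 0.5869 0.2484] yang 69.9 tilt 0.01 travel [-543.3 -490.9   33.3] roll -16.7 F [0.1 0.9 0.1] T [ 0.01 -0.04 -0.01] q6 -0.12 gap 0.996
```

```bash
python3 -m handwheel '{"grip":[0.5,0.5,0.5,0.5,0.5,0.5,0.5,0.5,0.5,0.5,0.5,0.5,0.5,0.5,0.5,0.5,0.5,0.5,0.5,0.5],"travel":[[-36,-33,0],[-72,-65,0],[-109,-98,0],[-145,-131,0],[-181,-164,0],[-217,-196,0],[-254,-229,0],[-290,-262,0],[-326,-295,0],[-362,-327,0],[-398,-360,0],[-435,-393,0],[-471,-425,10],[-507,-458,20],[-543,-491,33],[-543,-491,33],[-543,-491,33],[-543,-491,33],[-543,-491,33],[-543,-491,33]],"roll":[-1,-2,-3,-5,-7,-9,-11,-13,-15,-16.7,-16.7,-16.7,-16.7,-16.7,-16.7,-16.7,-16.7,-16.7,-16.7,-16.7]}' 40
python3 - <<'E'
from h import *;from workcell import bot
go(bot.read_state(),[.5563,-.0608,.18],86.6)
p=bot.camera("side");cv2.imwrite("pics/s1.png",cv2.resize(p["frame"][150:330,230:470],None,fx=3.2,fy=3.2))
p=bot.camera("top");cv2.imwrite("pics/t1.png",cv2.resize(p["frame"][150:380,280:520],None,fx=2.5,fy=2.5))
E
```

```text
t: 2.6
position: [0.5559, -0.0597, 0.2161]
tool_rot: [0.001, 0.029, 1.0, -0.0]
force: [0.6, 0.0, -0.3]
finger_gap: 0.501
t 2.6 pos [ 0.5559 -0.0597  0.2161] yang 86.7 tilt 0.07 travel [-0.4 -1.1 36.1] roll 0.1 F [ 0.6  0.  -0.3] T [-0.02  0.    0.  ] q6 -1.75 gap 0.501
```

View pics/s1.png

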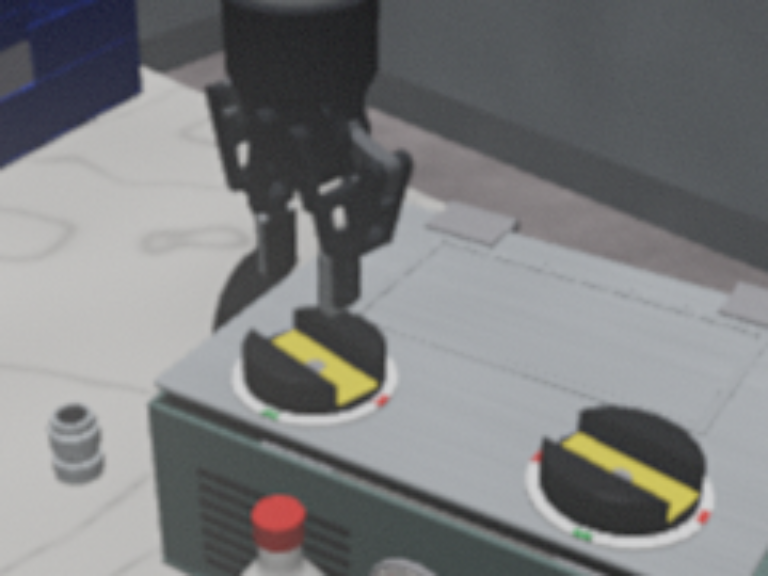

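View pics/t1.png

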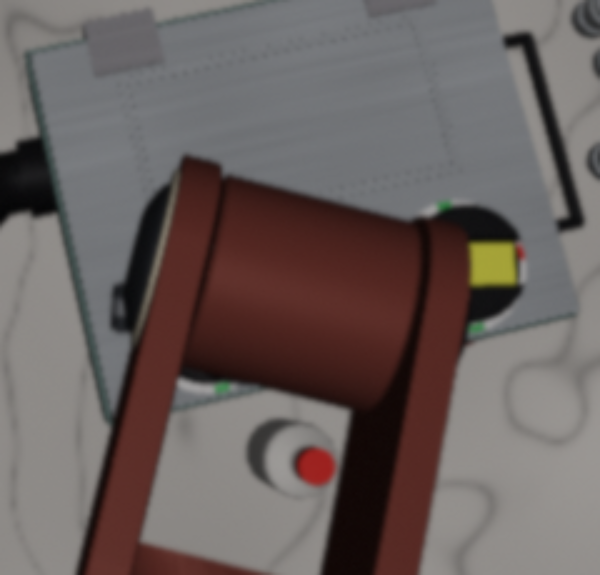

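Run:
```python
from h import *;import pickle
s=pickle.load(open("side0.pkl","rb"))
for y in(-.082,-.096,-.04,-.024):
  for z in(.19,.2,.21):
    q=cv2.projectPoints(np.array([[.556,y,z]]),cv2.Rodrigues(s["R"])[0],np.array(s["t"]),s["camera_matrix"],np.array(s["dist_coeffs"]))[0].ravel()
    print(y,z,((q-[230,150])*3.2).round())
```

```text
-0.082 0.19 [339. 321.]
-0.082 0.2 [339. 305.]
-0.082 0.21 [338. 289.]
-0.096 0.19 [358. 331.]
-0.096 0.2 [357. 315.]
-0.096 0.21 [357. 299.]
-0.04 0.19 [285. 291.]
-0.04 0.2 [285. 276.]
-0.04 0.21 [284. 260.]
-0.024 0.19 [266. 280.]
-0.024 0.2 [265. 265.]
-0.024 0.21 [264. 249.]
```

```bash
python3 -m handwheel '{"grip":[0.5,0.5,0.5,0.5,0.5,0.5,0.5],"travel":[[0,-1,10],[0,-1,25],[0,-1,32],[0,-1,37],[0,-1,42],[0,-1,44],[0,-1,44]],"roll":[0,0,0,0,0,0,0]}'
python3 - <<'E'
from h import *;from workcell import bot
go(bot.read_state(),[.5563,-.0608,.168],86.6)
p=bot.camera("side");cv2.imwrite("pics/s2.png",cv2.resize(p["frame"][150:330,230:470],None,fx=3.2,fy=3.2))
E
```

```text
t: 3.4
position: [0.5559, -0.061, 0.1716]
tool_rot: [0.0, 0.029, 1.0, -0.0]
force: [-0.0, 0.1, 0.9]
finger_gap: 0.506
t 3.4 pos [ 0.5559 -0.061   0.1716] yang 86.67 tilt 0.04 travel [-0.4  0.2  3.6] roll 0.07 F [-0.   0.1  0.9] T [-0.06 -0.03 -0.04] q6 -1.76 gap 0.506
```

View pics/s2.png

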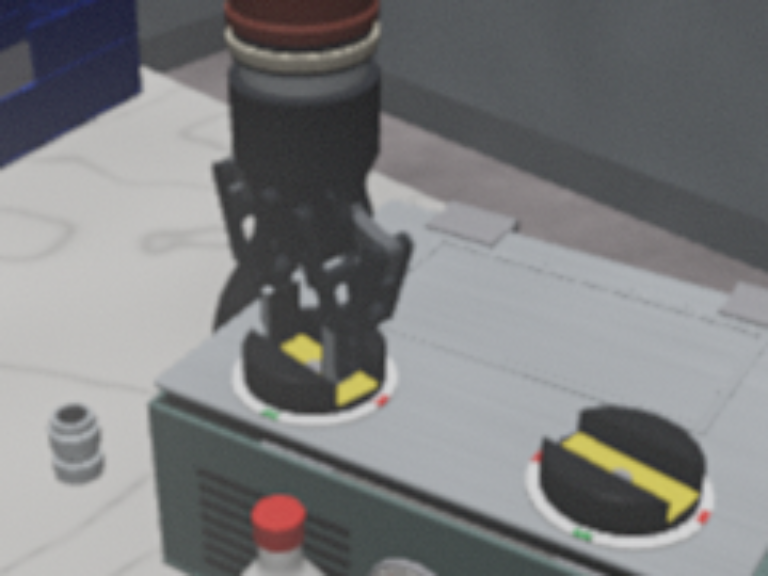

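```bash
python3 -m handwheel '{"grip":[0.5,0.5,0.5,0.5,0.5,0.5,0.5,0.5,0.5],"travel":[[0,0,2],[0,0,2],[0,0,2],[0,0,2],[0,0,3],[0,0,4],[0,0,5],[0,0,6],[0,0,6]],"roll":[5,11,17,23,29,35,41,47,47]}'
python3 - <<'E'
from h import *;from workcell import bot
go(bot.read_state(),[.5563,-.0608,.162],13.3)
E
```

```text
t: 4.35
position: [0.5568, -0.0615, 0.1669]
tool_rot: [0.002, 0.425, 0.905, 0.0]
force: [0.8, -0.5, 0.4]
finger_gap: 0.503
t 4.35 pos [ 0.5568 -0.0615  0.1669] yang 39.68 tilt 0.2 travel [0.9 0.1 4.9] roll 26.38 F [ 0.8 -0.5  0.4] T [-0.18 -0.17  0.06] q6 -0.94 gap 0.503
```

```bash
python3 -m handwheel '{"grip":[0.5,0.5,0.5,0.5,0.5,0.5,0.5,0.5],"travel":[[0,0,0],[0,0,1],[0,0,2],[0,0,3],[0,0,3],[0,0,3],[0,0,3],[0,0,3]],"roll":[6,12,18,23,26,29,31,31]}'
python3 - <<'E'
from h import *;from workcell import bot
go(bot.read_state(),[.5563,-.0608,.164],13.3)
p=bot.camera("side");cv2.imwrite("pics/s3.png",cv2.resize(p["frame"][150:330,230:470],None,fx=3.2,fy=3.2))
E
```

```text
t: 5.15
position: [0.5571, -0.062, 0.1646]
tool_rot: [0.002, 0.651, 0.759, 0.0]
force: [-0.3, -2.2, 0.5]
finger_gap: 0.499
t 5.15 pos [ 0.5571 -0.062   0.1646] yang 8.8 tilt 0.28 travel [ 1.3 -0.6  0.6] roll -4.5 F [-0.3 -2.2  0.5] T [-0.38 -0.01  0.11] q6 -0.4 gap 0.499
```

View pics/s3.png

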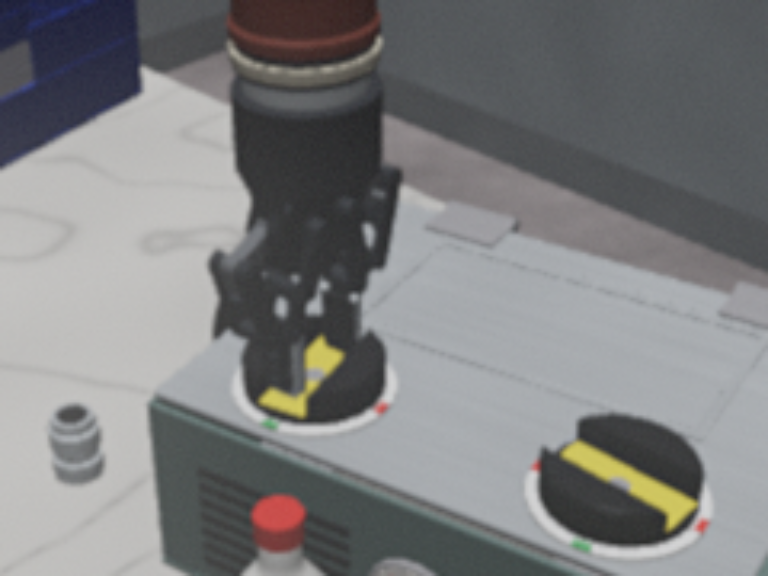

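```bash
python3 -m handwheel '{"grip":[0.5,0.5,0.5,0.5,0.5],"travel":[[0,0,0],[0,0,0],[0,0,0],[0,0,0],[0,0,0]],"roll":[2,4,6,6,6]}'
python3 - <<'E'
from h import *;from workcell import bot
go(bot.read_state(),[.5563,-.0608,.164],13.3)
E
```

```text
t: 5.7
position: [0.5571, -0.0621, 0.1647]
tool_rot: [0.003, 0.689, 0.725, 0.0]
force: [-0.3, -2.4, 0.7]
finger_gap: 0.497
t 5.7 pos [ 0.5571 -0.0621  0.1647] yang 2.97 tilt 0.3 travel [ 1.3 -0.8  0.7] roll -10.33 F [-0.3 -2.4  0.7] T [-0.42  0.02  0.79] q6 -0.29 gap 0.497
```

```bash
python3 -m handwheel '{"grip":[0.5,0.5,0.5,0.5,0.5,0.5,0.5],"travel":[[0,0,0],[0,0,-2],[0,0,-10],[0,0,-25],[0,0,-40],[0,0,-50],[0,0,-50]],"roll":[-5,-9,-9,-9,-9,-9,-9]}'
python3 - <<'E'
from h import *;from workcell import bot
go(bot.read_state(),[.598,-.2359,.215],91.6)
E
```

```text
t: 6.4
position: [0.5584, -0.0622, 0.2181]
tool_rot: [0.005, 0.63, 0.777, 0.001]
force: [-0.0, 0.1, -0.5]
finger_gap: 0.503
t 6.4 pos [ 0.5584 -0.0622  0.2181] yang 11.95 tilt 0.59 travel [-178.1    2.8    4.1] roll -79.65 F [-0.   0.1 -0.5] T [ 0.01  0.02 -0.08] q6 -0.45 gap 0.503
```

```bash
python3 -m handwheel '{"grip":[0.5,0.5,0.5,0.5,0.5,0.5,0.5,0.5,0.5,0.5,0.5,0.5,0.5],"travel":[[-15,0,0],[-35,0,0],[-55,1,0],[-75,1,0],[-95,1,0],[-115,2,0],[-135,2,0],[-155,3,1],[-170,3,2],[-178,3,3],[-178,3,4],[-178,3,4],[-178,3,4]],"roll":[-8,-16,-24,-32,-40,-48,-56,-64,-72,-79.6,-79.6,-79.6,-79.6]}'
python3 - <<'E'
from h import *;from workcell import bot
go(bot.read_state(),[.598,-.2359,.170],91.6)
p=bot.camera("side");cv2.imwrite("pics/s4.png",cv2.resize(p["frame"][150:330,230:470],None,fx=3.2,fy=3.2))
p=bot.camera("top");cv2.imwrite("pics/t4.png",cv2.resize(p["frame"][150:380,280:520],None,fx=2.5,fy=2.5))
E
```

```text
t: 7.7
position: [0.598, -0.2351, 0.2149]
tool_rot: [0.004, -0.013, 1.0, -0.002]
force: [0.7, 0.4, 0.9]
finger_gap: 0.502
t 7.7 pos [ 0.598  -0.2351  0.2149] yang 91.47 tilt 0.56 travel [ 0.4 -0.6 44.9] roll -0.13 F [0.7 0.4 0.9] T [-0.03 -0.04  0.02] q6 -2.09 gap 0.502
```

View pics/s4.png

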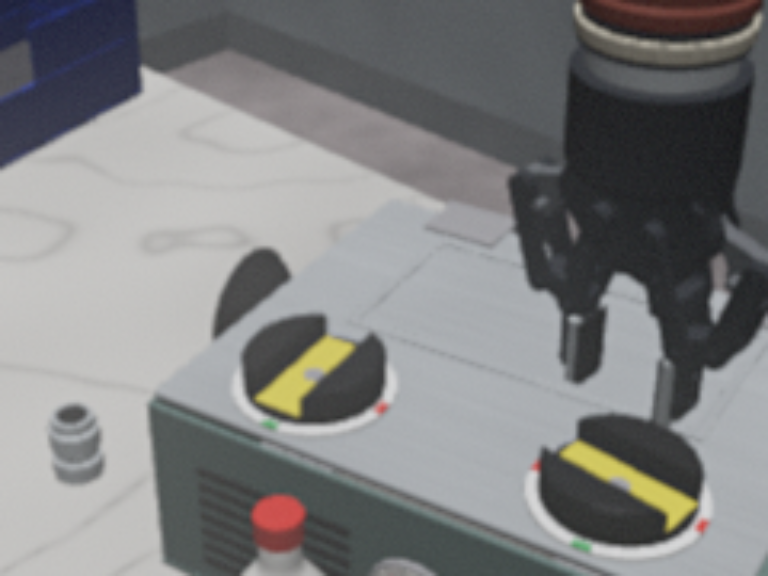

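View pics/t4.png

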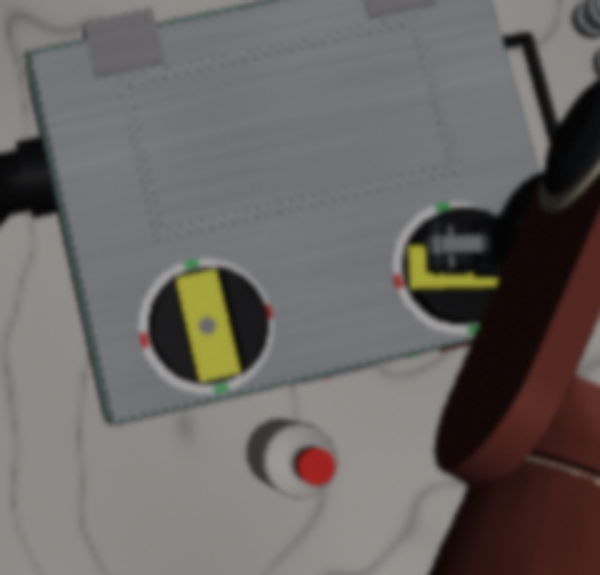

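```bash
python3 -m handwheel '{"grip":[0.5,0.5,0.5,0.5,0.5,0.5,0.5],"travel":[[0,-1,10],[0,-1,25],[0,-1,34],[0,-1,40],[0,-1,45],[0,-1,50],[0,-1,50]],"roll":[0,0,0,0,0,0,0]}'
python3 - <<'E'
from h import *;from workcell import bot
go(bot.read_state(),[.598,-.2359,.164],13.3)
p=bot.camera("side");cv2.imwrite("pics/s5.png",cv2.resize(p["frame"][150:330,230:470],None,fx=3.2,fy=3.2))
E
```

```text
t: 8.5
position: [0.5983, -0.2362, 0.1643]
tool_rot: [0.004, -0.013, 1.0, -0.002]
force: [-0.1, -0.3, 0.3]
finger_gap: 0.502
t 8.5 pos [ 0.5983 -0.2362  0.1643] yang 91.52 tilt 0.51 travel [0.3 0.3 0.3] roll 78.22 F [-0.1 -0.3  0.3] T [-0.03  0.01 -0.01] q6 -2.09 gap 0.502
```

View pics/s5.png

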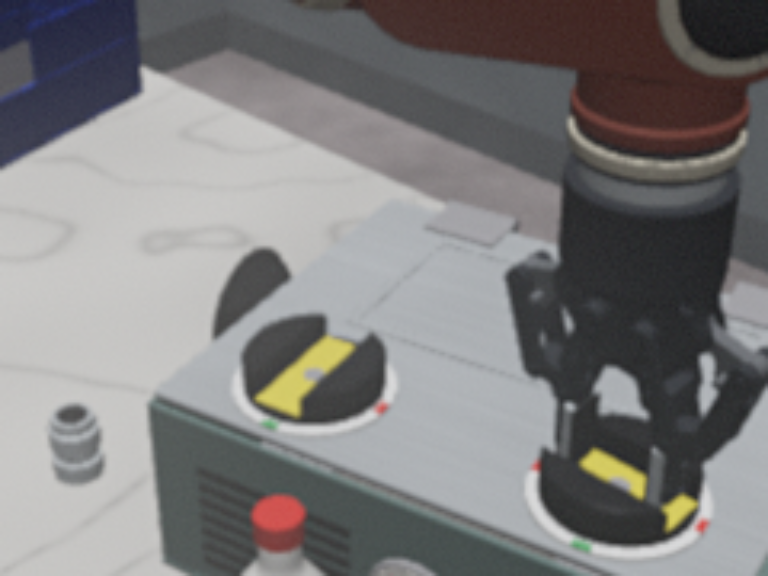

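Seated in the right slot. Turn 78° plus about 10° of slack.

```bash
python3 -m handwheel '{"grip":[0.5,0.5,0.5,0.5,0.5,0.5,0.5,0.5,0.5,0.5,0.5,0.5,0.5,0.5,0.5,0.5],"travel":[[0,0,0],[0,0,0],[0,0,0],[0,0,0],[0,0,0],[0,0,0],[0,0,0],[0,0,0],[0,0,0],[0,0,0],[0,0,0],[0,0,0],[0,0,0],[0,0,0],[0,0,0],[0,0,0]],"roll":[6,12,18,24,30,36,42,48,54,60,66,72,77,81,84,84]}'
python3 - <<'E'
from h import *;from workcell import bot
go(bot.read_state(),[.598,-.2359,.164],13.3)
E
```

```text
t: 10.15
position: [0.5992, -0.2369, 0.1656]
tool_rot: [0.006, 0.659, 0.752, 0.002]
force: [0.8, -1.4, -1.0]
finger_gap: 0.5
t 10.15 pos [ 0.5992 -0.2369  0.1656] yang 7.53 tilt 0.69 travel [ 1.2 -1.   1.6] roll -5.77 F [ 0.8 -1.4 -1. ] T [-0.24 -0.25  0.05] q6 -0.62 gap 0.5
```

```bash
python3 -m handwheel '{"grip":[0.5,0.5,0.5,0.5],"travel":[[1,0,1],[1,0,1],[1,0,1],[1,0,1]],"roll":[2,4,5,5]}'
python3 - <<'E'
from h import *;from workcell import bot
go(bot.read_state(),[.598,-.2359,.164],13.3)
E
```

```text
t: 10.55
position: [0.5992, -0.237, 0.1655]
tool_rot: [0.007, 0.691, 0.723, 0.001]
force: [-0.6, -6.3, 1.2]
finger_gap: 0.501
t 10.55 pos [ 0.5992 -0.237   0.1655] yang 2.66 tilt 0.81 travel [ 1.1 -1.2  1.4] roll -10.64 F [-0.6 -6.3  1.2] T [-0.88  0.14  0.9 ] q6 -0.54 gap 0.501
```

At the stop (0.9 N m reaction). Back off, lift and move clear of both cameras' views.

```bash
python3 -m handwheel '{"grip":[0.5,0.5,0.5,0.5,0.5,0.5,0.5,0.5,0.5,0.5,0.5,0.5,0.5,0.5],"travel":[[0,0,0],[0,0,-2],[0,0,-10],[0,0,-25],[0,0,-45],[0,0,-70],[0,0,-90],[-30,-20,-100],[-60,-40,-100],[-90,-60,-100],[-120,-80,-100],[-150,-100,-100],[-150,-100,-100],[-150,-100,-100]],"roll":[-5,-9,-9,-9,-9,-9,-9,-9,-9,-9,-9,-9,-9,-9]}'
python3 - <<'E'
from h import *;from workcell import bot
go(bot.read_state(),[.598,-.2359,.164],13.3)
p=bot.camera("side");cv2.imwrite("pics/s6.png",p["frame"])
p=bot.camera("top");cv2.imwrite("pics/t6.png",p["frame"])
t=p
hsv=cv2.cvtColor(t["frame"],cv2.COLOR_BGR2HSV)
m=cv2.inRange(hsv,(22,120,70),(38,255,255));
n,l,st_,c=cv2.connectedComponentsWithStats(m)
for i in range(1,n):
    if 300<st_[i,4]<1500:
        ys,xs=np.nonzero(l==i);w=plane(t,np.c_[xs,ys],.146)[:,:2];ev,V=np.linalg.eigh(np.cov(w.T));print(st_[i],w.mean(0),"slot dir deg",np.degrees(np.arctan2(V[1,1],V[0,1]))%180)
E
```

```text
t: 11.95
position: [0.5051, -0.3911, 0.2668]
tool_rot: [0.008, 0.633, 0.775, 0.001]
force: [0.0, 0.8, -0.7]
finger_gap: 0.501
t 11.95 pos [ 0.5051 -0.3911  0.2668] yang 11.53 tilt 0.88 travel [134.6 120.9 102.8] roll -1.77 F [ 0.   0.8 -0.7] T [0.03 0.03 0.  ] q6 -0.98 gap 0.501
[453 235  25  44 619] [ 0.59765997 -0.23800735] slot dir deg 13.304168170948088
[350 258  26  45 729] [ 0.55550705 -0.06142789] slot dir deg 13.24371621192779
```

View pics/s6.png

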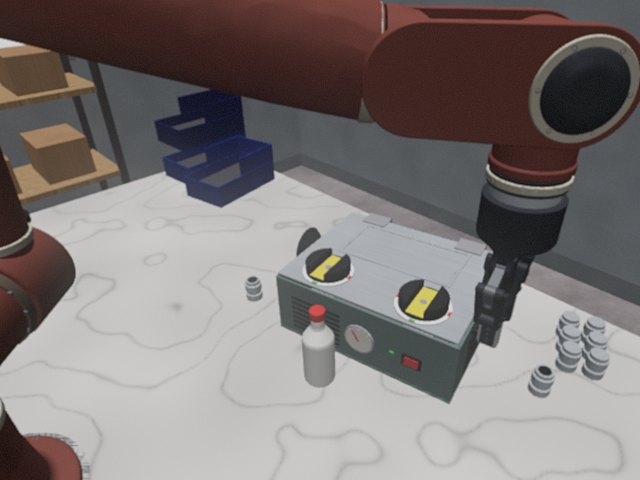

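View pics/t6.png

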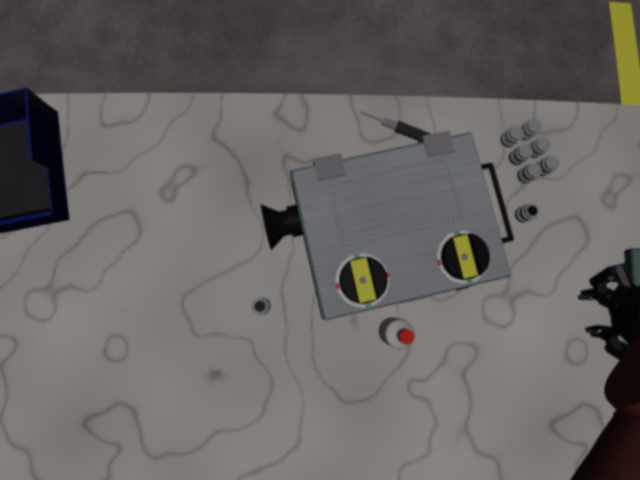

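Both slots now measure 13.3° and 13.2°, against 13.3° expected for locked. They line up with the green marks at (363,280) and (465,256) in the top view, and the cover looks flush in the side view. The bottle and fittings have not moved.

```bash
python3 -c "
from workcell import bot
print(bot.job_done())"
```

```text
the job is handed in; nothing more can be done
None
```

I turned both fasteners clockwise to their stops, left first and then right. Each time the wrist torque rose to 0.8–0.9 N m, well above turning torque. I then backed off, moved the arm clear and handed the job in at about 12 s.

- **Fasteners:** in the top picture the slots point at 13.2° (left) and 13.3° (right). The locked direction worked out from the case is 13.3°, and both slots line up with the green marks.
- **Cover:** it looks flush in the side picture. I judged this by eye and did not measure its angle.
- **Loose items:** the bottle and both fittings appear at the same pixels as at the start.
- **Robot:** it was touching nothing, with the force reading down to noise.

No check failed. The one oddity was that the tool had drifted about 0.9° off vertical by the end, which did no harm.

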